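# Back off the clamp nut and draw the strap clear of the bracket

### The job

Unclamp the white bracket in the drilling jig with a fingertip, lifting nothing. Rub a fingertip round the knurled rim of the big nut to spin it anticlockwise (seen from above) two full turns, within a quarter turn, so that it rises off the clamp strap; then push the strap by its upright pin, away from the bracket, all the way back against the end stop. Leave the bracket on its seat, do not turn the small knurled stop screw beside it, and leave the things lying about where they are.

Things in the scene. Friction and masses are not known exactly. Their poses are not given: they have to be found in the camera images.
- jig: Drilling jig fixed to the bench, grey base 124 x 250 mm. Origin on the bench under the axis of its upright stud (15 mm thick, top 99 mm up, big nut on it). y runs along the clamp strap: +y away from the bracket (the way the strap goes back), -y to the bracket; z up. Within 75 mm of the stud axis only nut, stud and strap pin stand above 46 mm
- nut_head (a point): Centre of the knurled head of the big steel clamp nut, half-way up it, on the stud axis, 64 mm above the bench when tight. Head 56 mm across and 18 mm high, with 24 upright ribs 2 mm proud; its underside is 10 mm above the strap on a 37 mm neck. About 2 N along the rim turns it, and it stays where it is left
- clamp_nut (a joint): Angle of the big nut in rad: 0 tight (as it starts), growing anticlockwise seen from above, which loosens; two turns = 12.57, end of travel 25.2. It climbs 4 mm a turn. Its 30 mm boss sits 4.5 mm deep in a pocket of the strap, so the strap cannot slide until the nut has risen that far (just over one turn)
- nut_mark (a point): The one drilled hole (7.6 mm) in the top face of the big nut, 20 mm from its axis: goes round with the nut; it lies towards the jig's -x when tight
- strap_pin (a point): Upright steel pin on the strap's tail, 12.4 mm thick, 24 mm high above the strap; this point is on its axis half-way up, 57 mm above the bench. Starts 72 mm from the stud axis along the jig's +y (38 mm clear between nut and pin), ends 98 mm from it when the strap's tail meets the end stop (26 mm of travel)
- strap: Clamp strap: loose bright steel bar 40 x 151 x 14 mm, about 0.4 kg, slotted round the stud, lying between two low guide rails on the jig. Origin in its underside, 31 mm above the bench, on the stud axis when clamped; +y along it to its tail (86 mm), nose 65 mm the other way, 18 mm over the bracket's foot when clamped
- bracket: White pressed bracket, 76 mm wide, 58 deep, 65 high, loose, its foot on the jig's aluminium nest pad 29 mm above the bench, between dowels and the tip of the stop screw. Origin under its middle, 76 mm from the stud axis; upright flange on the side away from the nut, 87 mm from the stud axis, top 94 mm above the bench
- stop_screw_head (a point): Middle of the head of the small knurled stop screw (20 mm across, lying level along the jig's x, beside the bracket at the jig's +x side, 33 mm above the bench): its setting is to be left alone
- stop_screw (a joint): Angle of the small stop screw in rad, 0 as set
- zinc_bracket: Bystander: bright zinc channel bracket 34 x 64 x 50 mm; origin under its middle
- pin_gauge: Bystander: hexagonal pin gauge 100 mm long, 12 mm thick, lying flat; origin under its middle
- spanner_10: Bystander: small combination spanner 134 mm long, lying flat; origin under its middle
- flange_bolt_1: Bystander: flange bolt 31 mm long, 18 mm across; origin under its middle
- flange_bolt_2: Bystander: another such flange bolt
- marker_white: Bystander: paint marker 129 mm long, 18 mm thick, blue barrel and white cap; origin under its middle
Things that resemble listed ones, but are neither listed nor needed, are in the scene too. What is shaped like the bracket but blue is not meant.

How it is judged:
By the outcome, as a careful person would: the job done as asked, in the order asked, and still so for the second after the job is handed in, with the robot touching nothing.
It also fails if it takes over 58 s, if anything falls off the work surface, if the arm or the gripper's body presses on something with over 40 N, if the wrist force passes 120 N, or if a joint passes its speed limit or range.

### The arm

A 6-joint arm with a two-finger parallel gripper is mounted at the origin on a cart in front of the work surface, level with it; the furniture and walls round the work are solid. World frame = base frame: x ahead of the robot, y to its left, z up, the work surface at z = 0. Lengths are in mm, angles in rad, forces in N, time in s.
With the tool pointing down it reaches from about 350 to 775 mm from the base axis. Payload 5.5 kg.
Tool frame: the origin (TCP) lies at the very end of the fingers, on their centre line; the grasp point (between the pads) lies 19 mm behind it; z points along the fingers, y is the line along which they close (so a half turn about z gives the same grasp; the last joint's range is limited). The gripper opens to 85 mm and grips with 20 to 120 N. Pads are 22 mm wide; open, the fingers measure 114 mm over their backs; the gripper's body (76 mm by 85 mm) begins 54 mm behind the grasp point. The pads swing forward as they close: fully open they stand 13 mm farther back than shut.
Start: joints at [-1.376, 0.313, 0.046, 1.304, 0, 1.431], TCP at [188.931, -543.118, 231.323] pointing down, gripper open.
Joint ranges: [-2.76, 2.76], [-0.86, 1.69], [-1.03, 1.26], [-2.2, 2.34], [-1.47, 1.5], [-3.14, 3.14]. Speed limits (rad/s): [2.57, 2.57, 3.14, 3.14, 3.14, 3.14].

### API

Orientations are given as a rotation vector (axis times angle).
In Python, from bench import bot gives the robot as it stands.
- The arm moves only by the tool drive_tool, never from a script. Its argument "commands" is a list of rows, each an object with "hand": the finger opening in mm, from 0 to 85.4; "xyz": the shift along the tool's x, y, z in mm, a list of three; "twist": the turn about the tool's z in rad. In form: [{"hand": hand, "xyz": [dx, dy, dz], "twist": twist}, ...]. A call has 1 to 8 rows; each row is the pose to reach, as a shift and turn from the pose commanded when the call began, along the tool's axes at that moment; what a row does not reach only later rows make up. A row lasts 1/8 s, in which the tool goes at most 62.5 mm and 10.7 degrees, less where a joint would pass 70% of its speed; a pose out of reach is approached as far as the arm can. A call with a gripper value outside its range is refused whole. The fingers move at their own pace and stop on an object; the grip force is fixed at half the most. Time passes only in rows, so rows that repeat a pose let the fingers close. It gives the time, the measured TCP pose, the force, the opening and the grip force at its end, in the units of the state.
- bot.get_state(): the state, without advancing time (a new reading comes with each control period).
- bot.snapshot(name): name is "scene" or "top"; returns the picture (384x512x3 uint8, red, green, blue); there is no depth.
- bot.calibration(name): a dict with "camera_matrix" (3x3 intrinsics, pixels), "xyz" and "orientation" of the camera in the world. Camera axes: x right, y down, z forward; pixel columns grow to the right and rows downward; lengths in mm; the calibration is good to about 2 mm. A picture is of the moment at which its call begins. calibration takes no time and is no camera call.
- bot.job_done(): hands the job in; it is judged then, once.
The state is a dict: "clock": time; "joints": joint angles; "qvel": joint speeds; "joint_efforts": joint torques, N m; "tcp_pos": TCP position; "eef_rot": TCP orientation; "contact_force": force on the tool from outside, world axes, zero at the start; "wrist_torque": the same for the moment, N m; "grip_width": opening from 0.0 (shut) to 1.0 (fully open); "grip_force": force on a finger pad.
Only numpy, scipy, OpenCV 4.12 (cv2) and the standard library are available. Lean on these libraries where they do the work, as an engineer would, in place of code of your own. Each camera call takes 0.05 s, during which the arm holds its last target. There are 200 camera calls.

## Working session

There is one attempt and no reset: what is moved stays moved. The work goes in short steps, Python scripts to look and compute and a tool call to move; the robot and the scene stay as the last step left them, time stands still between calls to the robot, and variables do not carry over. Pictures are saved under pics/ and viewed, at most 10 in all, crops included, and the job is handed in when it is done.

Besides the shell and the picture viewer there is one more tool, called after "Request:" by a JSON object that holds its "name" and its "arguments". drive_tool: Moves the arm, as the interface text tells. Its arguments: {"type":"object","properties":{"commands":{"type":"array","items":{"type":"object","properties":{"hand":{"type":"number"},"xyz":{"type":"array","items":{"type":"number"}},"twist":{"type":"number"}}}}},"required":["commands"]}

```bash
mkdir -p pics; ls; python3 - <<'E'
from bench import bot
import cv2
for n in("scene","top"):
    im=bot.snapshot(n); cv2.imwrite(f"pics/{n}0.png",im[:,:,::-1]); print(n,bot.calibration(n))
print(bot.get_state())
E
```

```text
pics
scene {'camera_matrix': array([[435.24612175,   0.        , 247.14433492],
       [  0.        , 435.24612175, 189.08503806],
       [  0.        ,   0.        ,   1.        ]]), 'xyz': array([-200.43610753,  576.29645206,  889.37483252]), 'orientation': array([-1.17174369,  2.32301547, -0.98677302])}
top {'camera_matrix': array([[483.80345527,   0.        , 253.20147361],
       [  0.        , 483.80345527, 191.57837336],
       [  0.        ,   0.        ,   1.        ]]), 'xyz': array([ 345.67753812,  138.26206625, 1432.28633952]), 'orientation': array([-2.21929511,  2.14718293, -0.21638749])}
{'clock': 0.1, 'joints': array([-1.37557034e+00,  3.13928561e-01,  4.50928576e-02,  1.30355694e+00,
       -4.64460017e-05,  1.43116351e+00]), 'qvel': array([-0.00207404, -0.001959  ,  0.00283109, -0.00031277,  0.00254574,
       -0.00016895]), 'joint_efforts': array([ 2.09723687e-03, -4.81723344e+01,  2.99243402e+01,  1.27514696e-02,
       -1.08059955e-04, -6.87486761e-06]), 'tcp_pos': array([ 188.83956419, -542.6426251 ,  230.4962658 ]), 'eef_rot': array([-3.09608979e+00, -5.23275262e-01,  1.42547198e-04]), 'contact_force': array([ 0.0490609 ,  0.52008896, -0.78304129]), 'wrist_torque': array([ 0.04849914, -0.00167879, -0.04819594]), 'grip_force': 0.0, 'grip_width': 1.0000060305652707}
```

View pics/scene0.png

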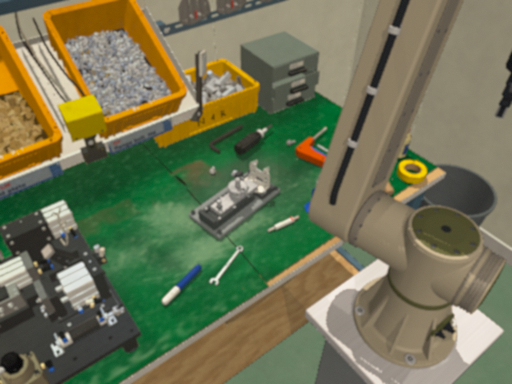

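View pics/top0.png

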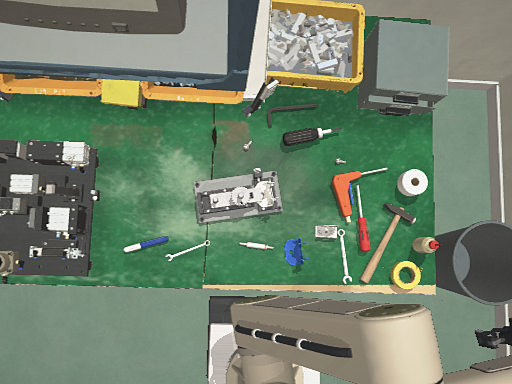

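The scene view shows the jig at about (235,203). In the top view it is at about (237,197), with the blue bracket lookalike at (293,252) and the robot at the bottom. Next I'll take one close crop of the jig from both views.

```bash
cat > h.py <<'E'
import numpy as np,cv2
from scipy.spatial.transform import Rotation as R
from bench import bot
def ray(n,px):
    c=bot.calibration(n);d=np.linalg.inv(c["camera_matrix"])@[*px,1];return c["xyz"],R.from_rotvec(c["orientation"]).as_matrix()@d
def onz(n,px,z):
    o,d=ray(n,px);return o+d*(z-o[2])/d[2]
def proj(n,p):
    c=bot.calibration(n);q=R.from_rotvec(c["orientation"]).as_matrix().T@(np.asarray(p)-c["xyz"]);q=c["camera_matrix"]@q;return q[:2]/q[2]
E
python3 - <<'E'
import cv2,numpy as np
a=cv2.imread("pics/top0.png")[165:230,187:287]; b=cv2.imread("pics/scene0.png")[155:240,185:285]
cv2.imwrite("pics/c1.png",np.hstack([cv2.resize(a,(400,260),interpolation=cv2.INTER_CUBIC)]) )
f=lambda i,s:cv2.resize(i,None,fx=s,fy=s,interpolation=cv2.INTER_CUBIC)
A=f(a,7);cv2.imwrite("pics/c1.png",A);cv2.imwrite("pics/c2.png",f(b,7)[:595])
E
```

```text
(no output)
```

View pics/c1.png

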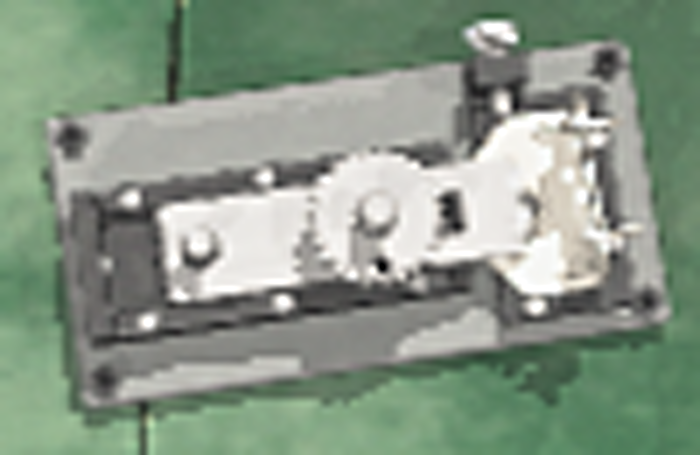

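View pics/c2.png

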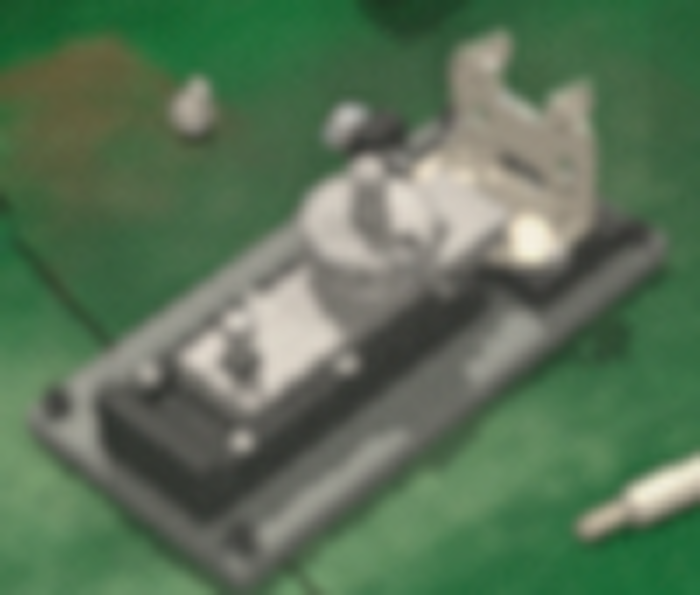

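The top crop shows the nut disc centred at about (372,212), the stud top at (378,208), the pin top at (198,243), the hole at (382,266), the stop screw at (492,35) and the white bracket on the right. The scene crop shows the stud top at (370,165) and the pin top at (240,322). The candidates in full top-view pixels are:
- **Big nut:** (240,195), the one I want.
- **Stop screw:** (257,170), not wanted.
- **White bracket:** (268,193), stays on its seat.
- **Blue bracket:** (293,252), not meant.

The pin is at (215,200).

```bash
python3 - <<'E'
from h import *
T=lambda x,y:(187+(x+.5)/7-.5,165+(y+.5)/7-.5); S=lambda x,y:(185+(x+.5)/7-.5,155+(y+.5)/7-.5)
np.set_printoptions(precision=1,suppress=True)
st=onz("top",T(378,208),99);nu=onz("top",T(372,212),73);pn=onz("top",T(198,241),69)
print("stud",st,onz("scene",S(370,165),99),"nut",nu,"pin",pn,onz("scene",S(240,322),69),"mark",onz("top",T(382,266),73))
cs=np.array([onz("top",T(*p),12)[:2] for p in[(72,138),(606,60),(648,298),(104,380)]]);print("holes",cs,cs.mean(0),np.linalg.norm(np.diff(cs,axis=0),axis=1))
d=cs[0]+cs[3]-cs[1]-cs[2];print("yaw of +y deg",np.degrees(np.arctan2(d[1],d[0])), np.degrees(np.arctan2(*(pn-nu)[[1,0]])),np.linalg.norm(pn-nu))
for p in[(48,122),(625,42),(668,310),(90,405)]:print(onz("top",T(*p),10))
s=bot.get_state();print(R.from_rotvec(s["eef_rot"]).as_matrix())
E
```

```text
stud [514.8  87.   99. ] [513.9  86.9  99. ] nut [516.4  88.4  73. ] pin [502.5 158.1  69. ] [498.6 158.9  69. ] mark [494.6  83.7  73. ]
holes [[550.8 213.6]
 [593.2 -11.7]
 [491.7 -31.9]
 [449.2 195.8]] [521.2  91.4] [229.2 103.5 231.7]
yaw of +y deg 100.61072420096485 101.27195950168519 71.22537631709936
[557.5 224.   10. ]
[601.7 -19.9  10. ]
[487.1 -40.8  10. ]
[438.7 201.3  10. ]
[[ 0.9  0.3 -0. ]
 [ 0.3 -0.9  0. ]
 [ 0.  -0.  -1. ]]
```

The stud axis is at about (515,87), and the jig's +y points at 100.6°. The pin is 71 mm from the stud axis against the 72 mm given, so the measurement fits. I'll turn tool x onto jig +y, which puts tool y on jig +x, and approach with the fingers shut.

Request:
{"name": "drive_tool", "arguments": {"commands": [{"hand":0,"xyz":[50,-22,0],"twist":-0.17},{"hand":0,"xyz":[105,-46,0],"twist":-0.35},{"hand":0,"xyz":[160,-70,0],"twist":-0.53},{"hand":0,"xyz":[215,-95,0],"twist":-0.71},{"hand":0,"xyz":[262,-120,0],"twist":-0.89},{"hand":0,"xyz":[290,-175,0],"twist":-1.07},{"hand":0,"xyz":[317,-230,0],"twist":-1.25},{"hand":0,"xyz":[344,-285,0],"twist":-1.42}]}}

```text
clock: 1.1
tcp_pos: [420.0, -158.9, 230.9]
eef_rot: [-2.001, -2.421, -0.0]
contact_force: [1.0, -1.3, 0.4]
grip_width: -0.003
grip_force: 0.0
```

```bash
cat >> h.py <<'E'
O=np.array([515.,87.3]);a=np.radians(100.6);EY=np.array([np.cos(a),np.sin(a)]);EX=np.array([EY[1],-EY[0]])
def st():
    s=bot.get_state();p=s["tcp_pos"];M=R.from_rotvec(s["eef_rot"]).as_matrix();d=p[:2]-O;f=s["contact_force"]
    print("t%.2f"%s["clock"],"jigXYZ",np.round([d@EX,d@EY,p[2]],1),"F jig",np.round([f[:2]@EX,f[:2]@EY,f[2]],1),"yawx",round(np.degrees(np.arctan2(M[1,0],M[0,0])),2),"tilt",np.round(M[:2,2],3),"J",np.round(s["joints"],2))
    return p,M
E
python3 -c "
from h import *
p,M=st();g=np.r_[O-60*EX,120];print(M.T@(g-p))"
```

```text
t1.10 jigXYZ [-138.7 -224.5  230.9] F jig [ 0.7 -1.4  0.4] yawx 100.85 tilt [-0.  0.] J [-0.54  0.07 -0.26  1.24  0.    0.84]
[224.10654575  79.69920875 110.95636797]
```

Request:
{"name": "drive_tool", "arguments": {"commands": [{"hand":0,"xyz":[50,15,10],"twist":0},{"hand":0,"xyz":[105,30,30],"twist":0},{"hand":0,"xyz":[160,50,60],"twist":0},{"hand":0,"xyz":[210,65,90],"twist":0},{"hand":0,"xyz":[236,78,120],"twist":0},{"hand":0,"xyz":[236,78,160],"twist":0},{"hand":0,"xyz":[236,78,178],"twist":0},{"hand":0,"xyz":[236,78,178],"twist":0}]}}

```text
clock: 2.1
tcp_pos: [451.8, 85.5, 51.7]
eef_rot: [-2.006, -2.414, 0.004]
contact_force: [-0.2, -0.0, -0.5]
grip_width: 0.002
grip_force: 0.0
```

```bash
python3 - <<'E'
from h import *
st()
f=lambda i,s:cv2.resize(i,None,fx=s,fy=s,interpolation=cv2.INTER_CUBIC)
for n in("scene",):
    im=bot.snapshot(n)[:,:,::-1];cv2.imwrite("pics/s1.png",f(im[120:240,180:300],5))
E
```

```text
t2.10 jigXYZ [-62.4   9.8  51.7] F jig [-0.2  0.  -0.5] yawx 100.56 tilt [-0.004 -0.   ] J [ 0.01  0.24 -0.53  0.81 -0.    1.4 ]
```

View pics/s1.png

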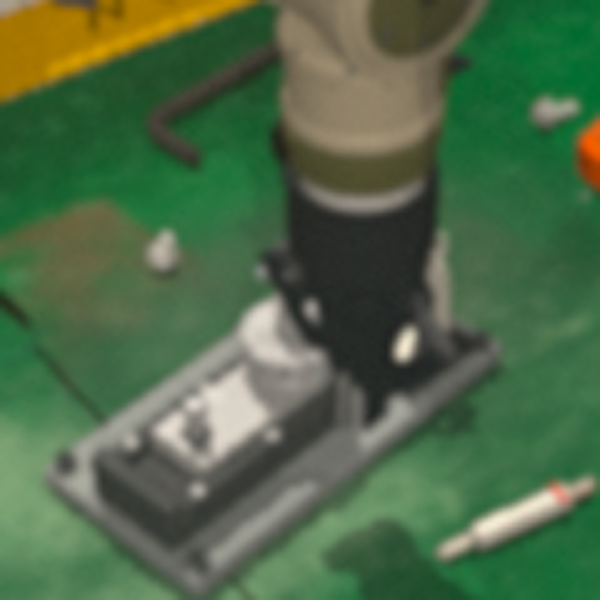

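The crop shows the shut finger beside the nut on its -x side, tip at about (370,410), clear of everything. I'll raise it a little and probe towards the rim.

Request:
{"name": "drive_tool", "arguments": {"commands": [{"hand":0,"xyz":[0,6,-7],"twist":0},{"hand":0,"xyz":[0,12,-7],"twist":0},{"hand":0,"xyz":[0,15,-7],"twist":0},{"hand":0,"xyz":[0,16,-7],"twist":0}]}}

```text
clock: 2.65
tcp_pos: [469.9, 88.3, 60.5]
eef_rot: [2.008, 2.416, 0.0]
contact_force: [-0.9, 0.4, 0.4]
grip_width: 0.003
grip_force: 0.0
```

```bash
python3 -c "
from h import *
st()"
```

```text
t2.65 jigXYZ [-44.2   9.3  60.5] F jig [-0.8  0.5  0.4] yawx 100.54 tilt [ 0.001 -0.   ] J [ 0.02  0.25 -0.48  0.83 -0.    1.4 ]
```

Request:
{"name": "drive_tool", "arguments": {"commands": [{"hand":0,"xyz":[0,2,0],"twist":0},{"hand":0,"xyz":[0,3,0],"twist":0},{"hand":0,"xyz":[0,4,0],"twist":0}]}}

```text
clock: 3.02
tcp_pos: [473.3, 89.0, 60.2]
eef_rot: [-2.008, -2.416, 0.0]
contact_force: [0.1, 0.8, 0.0]
grip_width: -0.0
grip_force: 0.0
```

Request:
{"name": "drive_tool", "arguments": {"commands": [{"hand":0,"xyz":[0,1,0],"twist":0},{"hand":0,"xyz":[0,2,0],"twist":0},{"hand":0,"xyz":[0,3,0],"twist":0}]}}

```text
clock: 3.4
tcp_pos: [474.9, 89.4, 59.9]
eef_rot: [-2.007, -2.415, 0.003]
contact_force: [-4.7, -1.1, 1.6]
grip_width: 0.003
grip_force: 2.8
```

Contact at jig X = -39, with 5 N reaction. Now the first stroke, along the flat and then round the corner.

Request:
{"name": "drive_tool", "arguments": {"commands": [{"hand":0,"xyz":[-5,1.5,0],"twist":0},{"hand":0,"xyz":[-10,1.5,0],"twist":0},{"hand":0,"xyz":[-15,1.5,0],"twist":0},{"hand":0,"xyz":[-20,1.5,0],"twist":0},{"hand":0,"xyz":[-27,2.4,0],"twist":0},{"hand":0,"xyz":[-33.7,5.2,0],"twist":0},{"hand":0,"xyz":[-39.4,9.6,0],"twist":0},{"hand":0,"xyz":[-43.8,15.2,0],"twist":0}]}}

```text
clock: 4.4
tcp_pos: [501.0, 48.9, 60.7]
eef_rot: [2.007, 2.414, 0.002]
contact_force: [0.7, -0.1, -0.2]
grip_width: 0.003
grip_force: 0.0
```

```bash
python3 - <<'E'
from h import *
st()
print(proj("top",[515,87.3,73]),proj("scene",[515,87.3,73]))
f=lambda i,s:cv2.resize(i,None,fx=s,fy=s,interpolation=cv2.INTER_CUBIC)
a=f(bot.snapshot("top")[170:220,210:270,::-1],6);b=f(bot.snapshot("scene")[160:210,215:275,::-1],6)
cv2.imwrite("pics/t1.png",np.hstack([a,b]))
E
```

```text
t4.40 jigXYZ [-20.9 -35.2  60.7] F jig [ 0.7 -0.3 -0.2] yawx 100.53 tilt [ 0.002 -0.   ] J [-0.06  0.3  -0.42  0.85  0.    1.32]
[240.08890192 195.36177064] [237.24361555 185.00095076]
```

View pics/t1.png

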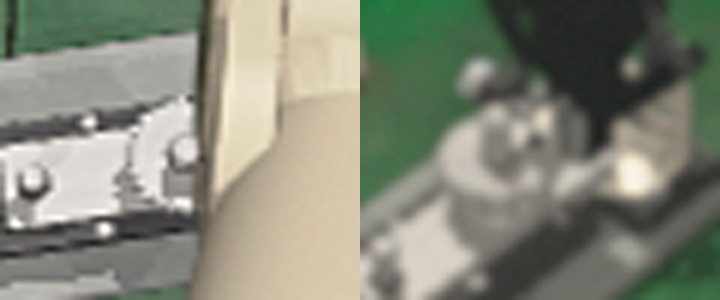

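The arm hides part of the nut in the top half, and the mark isn't visible. The force is about 0, so contact was lost round the corner. I'll probe the -y face to learn the finger's other half-width.

Request:
{"name": "drive_tool", "arguments": {"commands": [{"hand":0,"xyz":[-8,6,0],"twist":0},{"hand":0,"xyz":[-8,16,0],"twist":0},{"hand":0,"xyz":[-6,20,0],"twist":0},{"hand":0,"xyz":[-5,20,0],"twist":0},{"hand":0,"xyz":[-4,20,0],"twist":0}]}}

```text
clock: 5.12
tcp_pos: [519.3, 49.3, 60.1]
eef_rot: [-2.007, -2.416, 0.001]
contact_force: [0.7, -0.8, -1.0]
grip_width: -0.003
grip_force: 0.4
```

Request:
{"name": "drive_tool", "arguments": {"commands": [{"hand":0,"xyz":[1,0,0],"twist":0},{"hand":0,"xyz":[2,0,0],"twist":0},{"hand":0,"xyz":[2,0,0],"twist":0}]}}

```text
clock: 5.5
tcp_pos: [519.3, 49.6, 60.3]
eef_rot: [2.008, 2.414, -0.004]
contact_force: [0.3, -5.8, -1.7]
grip_width: 0.002
grip_force: 3.2
```

```bash
python3 -c "
from h import *
st()"
```

```text
t5.50 jigXYZ [ -2.8 -37.9  60.3] F jig [-0.8 -5.8 -1.7] yawx 100.49 tilt [ 0.    -0.003] J [-0.06  0.33 -0.38  0.87 -0.    1.33]
```

Request:
{"name": "drive_tool", "arguments": {"commands": [{"hand":0,"xyz":[0.6,7.9,0],"twist":0},{"hand":0,"xyz":[2.4,15.3,0],"twist":0},{"hand":0,"xyz":[5.7,22.1,0],"twist":0},{"hand":0,"xyz":[10.4,28.2,0],"twist":0}]}}

```text
clock: 6.0
tcp_pos: [546.6, 64.9, 60.9]
eef_rot: [2.007, 2.412, -0.001]
contact_force: [2.6, -6.7, 0.7]
grip_width: -0.001
grip_force: 3.3
```

```bash
python3 -c "
from h import *
st()"
```

```text
t6.00 jigXYZ [ 26.9 -27.8  60.9] F jig [ 1.4 -7.1  0.7] yawx 100.47 tilt [ 0.003 -0.003] J [-0.03  0.38 -0.3   0.89 -0.    1.36]
```

Request:
{"name": "drive_tool", "arguments": {"commands": [{"hand":0,"xyz":[5.9,4.9,0],"twist":0},{"hand":0,"xyz":[12.6,8.4,0],"twist":0},{"hand":0,"xyz":[20,10.5,0],"twist":0},{"hand":0,"xyz":[27.6,11.1,0],"twist":0}]}}

```text
clock: 6.5
tcp_pos: [554.9, 95.5, 61.9]
eef_rot: [2.005, 2.411, 0.008]
contact_force: [6.2, -1.3, 1.4]
grip_width: -0.005
grip_force: 3.0
```

Request:
{"name": "drive_tool", "arguments": {"commands": [{"hand":0,"xyz":[7.5,-1.1,0],"twist":0},{"hand":0,"xyz":[14.7,-3.7,0],"twist":0},{"hand":0,"xyz":[21.2,-7.7,0],"twist":0},{"hand":0,"xyz":[26.7,-13,0],"twist":0}]}}

```text
clock: 7.0
tcp_pos: [537.2, 121.3, 62.3]
eef_rot: [2.004, 2.414, 0.013]
contact_force: [4.3, 3.6, 4.7]
grip_width: 0.005
grip_force: 2.8
```

```bash
python3 - <<'E'
from h import *
st()
f=lambda i,s:cv2.resize(i,None,fx=s,fy=s,interpolation=cv2.INTER_CUBIC)
a=f(bot.snapshot("top")[170:220,210:270,::-1],6);b=f(bot.snapshot("scene")[160:210,215:275,::-1],6)
cv2.imwrite("pics/t2.png",np.hstack([a,b]))
E
```

```text
t7.00 jigXYZ [28.  29.3 62.3] F jig [4.9 2.7 4.7] yawx 100.59 tilt [0.008 0.004] J [ 0.07  0.37 -0.31  0.88  0.    1.46]
```

View pics/t2.png

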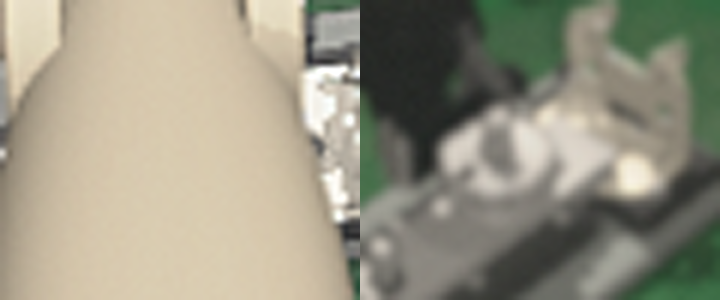

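The scene half shows the finger at about (415,130), on the pin side of the nut, with the bracket in place. The nut's lift shows in Fz. I'll carry on round.

Request:
{"name": "drive_tool", "arguments": {"commands": [{"hand":0,"xyz":[4.2,-6.4,0],"twist":0},{"hand":0,"xyz":[7.1,-13.4,0],"twist":0},{"hand":0,"xyz":[8.4,-21,0],"twist":0},{"hand":0,"xyz":[8.1,-28.6,0],"twist":0}]}}

```text
clock: 7.6
tcp_pos: [504.7, 125.1, 61.6]
eef_rot: [-2.005, -2.417, -0.011]
contact_force: [0.2, 8.8, 4.7]
grip_width: 0.001
grip_force: 4.7
```

Request:
{"name": "drive_tool", "arguments": {"commands": [{"hand":0,"xyz":[-1.8,-7.4,0],"twist":0},{"hand":0,"xyz":[-5.1,-14.2,0],"twist":0},{"hand":0,"xyz":[-9.8,-20.3,0],"twist":0},{"hand":0,"xyz":[-15.7,-25.2,0],"twist":0}]}}

```text
clock: 8.1
tcp_pos: [478.8, 104.4, 60.2]
eef_rot: [-2.001, -2.413, -0.002]
contact_force: [-5.7, 6.4, 4.5]
grip_width: 0.002
grip_force: 4.3
```

```bash
python3 -c "
from h import *
st()"
```

```text
t8.10 jigXYZ [-32.5  23.4  60.2] F jig [-4.5  7.4  4.5] yawx 100.67 tilt [-0.004  0.005] J [ 0.05  0.28 -0.45  0.85  0.01  1.43]
```

Request:
{"name": "drive_tool", "arguments": {"commands": [{"hand":0,"xyz":[0,-25,0],"twist":0},{"hand":0,"xyz":[-10,-45,-40],"twist":0},{"hand":0,"xyz":[-65,-60,-60],"twist":0},{"hand":0,"xyz":[-125,-70,-70],"twist":0},{"hand":0,"xyz":[-185,-80,-70],"twist":0},{"hand":0,"xyz":[-220,-85,-70],"twist":0}]}}

```text
clock: 8.85
tcp_pos: [438.1, -132.0, 130.6]
eef_rot: [2.01, 2.413, 0.0]
contact_force: [-0.8, -0.3, 0.4]
grip_width: 0.002
grip_force: 0.0
```

```bash
python3 - <<'E'
from h import *
st()
f=lambda i,s:cv2.resize(i,None,fx=s,fy=s,interpolation=cv2.INTER_CUBIC)
a=f(bot.snapshot("top")[170:220,210:270,::-1],6);b=f(bot.snapshot("scene")[160:210,215:275,::-1],6)
cv2.imwrite("pics/t3.png",np.hstack([a,b]))
E
```

```text
t8.85 jigXYZ [-116.  -201.4  130.6] F jig [-0.9 -0.1  0.4] yawx 100.41 tilt [ 0.001 -0.   ] J [-0.47  0.15 -0.43  1.    0.    0.92]
```

View pics/t3.png

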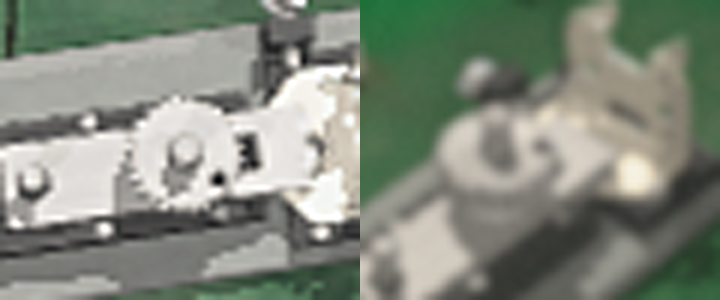

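The top half shows the hole at (218,178) and the nut centre at about (180,153). The hole has gone 46° anticlockwise, or 46° plus a full turn. The full-turn case matches the no-slip estimate of 7.1 rad. I'll check it by the hole's height across the two views.

```bash
python3 - <<'E'
from h import *
def tri(p,q):
    A=[];b=[]
    for n,px in(("top",p),("scene",q)):
        o,d=ray(n,px);d=d/np.linalg.norm(d);P=np.eye(3)-np.outer(d,d);A.append(P);b.append(P@o)
    return np.linalg.lstsq(np.vstack(A),np.hstack(b),rcond=None)[0]
def dark(im,c,r=4):
    g=255.-cv2.cvtColor(im,cv2.COLOR_BGR2GRAY).astype(float);x,y=np.round(c).astype(int);w=g[y-r:y+r+1,x-r:x+r+1];w=np.clip(w-np.percentile(w,75),0,None);yy,xx=np.mgrid[y-r:y+r+1,x-r:x+r+1];return (w*xx).sum()/w.sum(),(w*yy).sum()/w.sum()
for nm,z in(("old",0),):
    pass
for z in(73,77.5):
    for ang in(180,180+46):
        t=np.radians(ang);p=np.r_[O+20*(np.cos(t)*EX+np.sin(t)*EY),z];print(z,ang,proj("top",p),proj("scene",p))
T0=(187+382.5/7-.5,165+266.5/7-.5);S0=(185+435.5/7-.5,155+235.5/7-.5)
T1=(210+218.5/6-.5,170+178.5/6-.5);S1=(215+185.5/6-.5,160+145.5/6-.5)
print("obs",T0,S0,T1,S1);print(tri(T0,S0),tri(T1,S1))
a=cv2.imread("pics/t3.png")
E
```

```text
73 180 [241.16588677 202.30622526] [242.55144789 188.43745895]
73 226 [245.85548196 199.43502105] [244.54908987 184.71955632]
77.5 180 [241.23559035 202.13379903] [242.53241177 187.23591641]
77.5 226 [245.94037356 199.25348363] [244.53546633 183.51895184]
obs (241.14285714285714, 202.57142857142856) (246.71428571428572, 188.14285714285714) (245.91666666666666, 199.25) (245.41666666666666, 183.75)
[490.96908715  79.5124082   75.43957623] [503.33675276  69.64597539  76.65024099]
```

The height matches a rise of about 4.5 mm, so the nut is at about 7.1 rad and 5.5 rad remain, about 240° of finger travel. I'll go back in.

Request:
{"name": "drive_tool", "arguments": {"commands": [{"hand":0,"xyz":[35,5,0],"twist":0},{"hand":0,"xyz":[95,15,0],"twist":0},{"hand":0,"xyz":[155,25,10],"twist":0},{"hand":0,"xyz":[205,40,30],"twist":0},{"hand":0,"xyz":[205.6,50,68],"twist":0},{"hand":0,"xyz":[205.6,60,68],"twist":0},{"hand":0,"xyz":[205.6,72,68],"twist":0},{"hand":0,"xyz":[205.6,77,68],"twist":0}]}}

```text
clock: 9.95
tcp_pos: [474.9, 86.0, 62.8]
eef_rot: [-2.007, -2.413, 0.005]
contact_force: [-12.1, -1.6, 6.7]
grip_width: -0.001
grip_force: 6.1
```

```bash
python3 -c "
from h import *
st()"
```

```text
t9.95 jigXYZ [-39.6   6.1  62.8] F jig [-12.2   0.6   6.7] yawx 100.48 tilt [-0.004 -0.   ] J [ 0.01  0.26 -0.46  0.85 -0.    1.4 ]
```

Request:
{"name": "drive_tool", "arguments": {"commands": [{"hand":0,"xyz":[-7.5,1.2,0],"twist":0},{"hand":0,"xyz":[-15.2,2.4,0],"twist":0},{"hand":0,"xyz":[-22.5,5.2,0],"twist":0},{"hand":0,"xyz":[-29.1,9.5,0],"twist":0}]}}

```text
clock: 10.45
tcp_pos: [489.0, 57.9, 62.8]
eef_rot: [-2.009, -2.412, 0.006]
contact_force: [-4.1, -1.8, -0.2]
grip_width: -0.001
grip_force: 2.0
```

Request:
{"name": "drive_tool", "arguments": {"commands": [{"hand":0,"xyz":[-5.5,5.5,0],"twist":0},{"hand":0,"xyz":[-9.8,12.1,0],"twist":0},{"hand":0,"xyz":[-12.6,19.4,0],"twist":0},{"hand":0,"xyz":[-13.8,27.1,0],"twist":0}]}}

```text
clock: 10.95
tcp_pos: [521.9, 49.6, 63.1]
eef_rot: [2.008, 2.413, -0.001]
contact_force: [-1.9, -3.0, -0.5]
grip_width: -0.0
grip_force: 1.3
```

```bash
python3 -c "
from h import *
st()"
```

```text
t10.95 jigXYZ [ -0.1 -38.3  63.1] F jig [-2.4 -2.6 -0.5] yawx 100.46 tilt [ 0.002 -0.002] J [-0.06  0.33 -0.37  0.87 -0.    1.33]
```

Request:
{"name": "drive_tool", "arguments": {"commands": [{"hand":0,"xyz":[1.2,7.7,0],"twist":0},{"hand":0,"xyz":[3.1,15.2,0],"twist":0},{"hand":0,"xyz":[6.6,22,0],"twist":0},{"hand":0,"xyz":[11.4,28,0],"twist":0}]}}

```text
clock: 11.45
tcp_pos: [548.5, 66.6, 63.2]
eef_rot: [2.006, 2.412, 0.002]
contact_force: [3.5, -6.8, 0.8]
grip_width: -0.002
grip_force: 3.3
```

Request:
{"name": "drive_tool", "arguments": {"commands": [{"hand":0,"xyz":[6,4.8,0],"twist":0},{"hand":0,"xyz":[12.8,8.3,0],"twist":0},{"hand":0,"xyz":[20.3,10.2,0],"twist":0},{"hand":0,"xyz":[27.9,10.6,0],"twist":0}]}}

```text
clock: 11.95
tcp_pos: [555.2, 97.7, 63.8]
eef_rot: [2.005, 2.413, 0.009]
contact_force: [6.0, -0.6, 2.2]
grip_width: 0.001
grip_force: 2.6
```

```bash
python3 -c "
from h import *
st()"
```

```text
t11.95 jigXYZ [41.4  2.8 63.8] F jig [ 5.8 -1.7  2.2] yawx 100.55 tilt [0.007 0.001] J [ 0.03  0.39 -0.27  0.9   0.    1.42]
```

Request:
{"name": "drive_tool", "arguments": {"commands": [{"hand":0,"xyz":[7.6,-1.2,0],"twist":0},{"hand":0,"xyz":[14.8,-3.9,0],"twist":0},{"hand":0,"xyz":[21.2,-8.1,0],"twist":0},{"hand":0,"xyz":[31,12,0],"twist":0},{"hand":0,"xyz":[35,15,-55],"twist":0},{"hand":0,"xyz":[75,-10,-80],"twist":0},{"hand":0,"xyz":[125,-45,-80],"twist":0},{"hand":0,"xyz":[175,-80,-80],"twist":0}]}}

```text
clock: 12.95
tcp_pos: [439.6, 256.4, 142.9]
eef_rot: [-2.008, -2.415, -0.004]
contact_force: [-0.1, 0.4, -0.4]
grip_width: -0.0
grip_force: 0.0
```

Request:
{"name": "drive_tool", "arguments": {"commands": [{"hand":0,"xyz":[50,-30,0],"twist":0},{"hand":0,"xyz":[50,-30,0],"twist":0}]}}

```text
clock: 13.2
tcp_pos: [398.6, 301.2, 142.5]
eef_rot: [-1.998, -2.421, -0.001]
contact_force: [0.3, 0.5, -0.3]
grip_width: 0.0
grip_force: 0.0
```

```bash
python3 - <<'E'
from h import *
st()
f=lambda i,s:cv2.resize(i,None,fx=s,fy=s,interpolation=cv2.INTER_CUBIC)
a=f(bot.snapshot("top")[170:220,210:270,::-1],6);b=f(bot.snapshot("scene")[160:210,215:275,::-1],6)
cv2.imwrite("pics/t4.png",np.hstack([a,b]))
E
```

```text
t13.20 jigXYZ [-75.1 231.6 142.5] F jig [ 0.4  0.4 -0.3] yawx 100.94 tilt [-0.001  0.002] J [ 0.48  0.22 -0.31  1.05  0.    1.86]
```

View pics/t4.png

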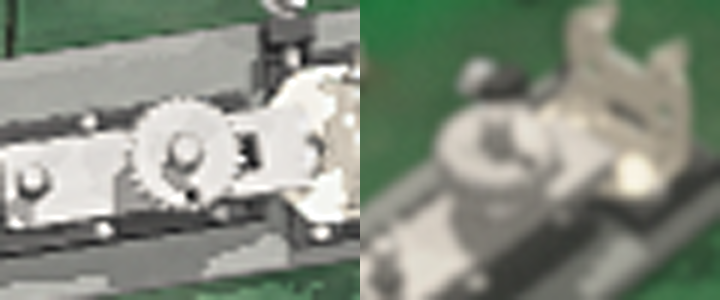

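The top half shows the hole at (193,196), straight below the centre as at the start, so the nut is at two full turns: 46° + 315° = 361°, plus the first turn. The strap and bracket have not moved. Next I'll go above the gap between nut and pin.

Request:
{"name": "drive_tool", "arguments": {"commands": [{"hand":0,"xyz":[-45,18,0],"twist":0},{"hand":0,"xyz":[-90,36,0],"twist":0},{"hand":0,"xyz":[-135,55,0],"twist":0},{"hand":0,"xyz":[-170,70,0],"twist":0},{"hand":0,"xyz":[-179.4,73,0],"twist":0},{"hand":0,"xyz":[-179.4,73,20],"twist":0},{"hand":0,"xyz":[-179.4,73,40],"twist":0},{"hand":0,"xyz":[-179.4,73,40],"twist":0}]}}

```text
clock: 14.3
tcp_pos: [505.0, 134.5, 100.8]
eef_rot: [-2.007, -2.413, 0.004]
contact_force: [-0.1, 0.1, 0.2]
grip_width: 0.001
grip_force: 0.0
```

```bash
python3 -c "
from h import *
st()"
```

```text
t14.30 jigXYZ [ -1.1  48.2 100.8] F jig [-0.1  0.2  0.2] yawx 100.5 tilt [-0.004  0.   ] J [ 0.11  0.29 -0.31  0.97  0.    1.49]
```

Request:
{"name": "drive_tool", "arguments": {"commands": [{"hand":0,"xyz":[0,1,15],"twist":0},{"hand":0,"xyz":[0,1,30],"twist":0},{"hand":0,"xyz":[0,1,42],"twist":0},{"hand":0,"xyz":[0,1,48],"twist":0},{"hand":0,"xyz":[4,1,48],"twist":0},{"hand":0,"xyz":[8,1,48],"twist":0},{"hand":0,"xyz":[12,1,48],"twist":0},{"hand":0,"xyz":[16,1,48],"twist":0}]}}

```text
clock: 15.3
tcp_pos: [504.8, 150.7, 54.6]
eef_rot: [2.007, 2.415, 0.0]
contact_force: [1.2, -2.5, 0.1]
grip_width: 0.005
grip_force: 1.2
```

```bash
python3 -c "
from h import *
st()"
```

```text
t15.30 jigXYZ [ 1.6 64.2 54.6] F jig [ 0.7 -2.6  0.1] yawx 100.54 tilt [ 0.001 -0.001] J [ 0.14  0.34 -0.37  0.86 -0.    1.53]
```

The strap slides at 2.6 N. I'll carry on to the stop.

Request:
{"name": "drive_tool", "arguments": {"commands": [{"hand":0,"xyz":[4,0,0],"twist":0},{"hand":0,"xyz":[8,0,0],"twist":0},{"hand":0,"xyz":[12,0,0],"twist":0},{"hand":0,"xyz":[15,0,0],"twist":0},{"hand":0,"xyz":[17,0,0],"twist":0},{"hand":0,"xyz":[18,0,0],"twist":0},{"hand":0,"xyz":[18.5,0,0],"twist":0}]}}

```text
clock: 16.18
tcp_pos: [501.5, 167.9, 54.5]
eef_rot: [2.007, 2.414, -0.002]
contact_force: [1.0, -7.7, 3.6]
grip_width: -0.003
grip_force: 4.1
```

Request:
{"name": "drive_tool", "arguments": {"commands": [{"hand":0,"xyz":[1,0,0],"twist":0},{"hand":0,"xyz":[2,0,0],"twist":0},{"hand":0,"xyz":[2,0,0],"twist":0}]}}

```text
clock: 16.55
tcp_pos: [501.5, 168.0, 54.6]
eef_rot: [2.007, 2.41, -0.006]
contact_force: [1.5, -13.5, 3.7]
grip_width: -0.002
grip_force: 6.8
```

```bash
python3 -c "
from h import *
st()"
```

```text
t16.55 jigXYZ [ 1.6 81.8 54.6] F jig [ -1.  -13.6   3.7] yawx 100.42 tilt [ 0.001 -0.006] J [ 0.17  0.35 -0.36  0.86 -0.01  1.56]
```

It stalls at Y=81.8 with the force rising to 13.6 N, so it's at the stop. I'll back off, lift clear and check.

Request:
{"name": "drive_tool", "arguments": {"commands": [{"hand":0,"xyz":[-6,0,0],"twist":0},{"hand":0,"xyz":[-18,0,0],"twist":0},{"hand":0,"xyz":[-18,0,-40],"twist":0},{"hand":0,"xyz":[-16,-5,-85],"twist":0},{"hand":0,"xyz":[30,-25,-90],"twist":0},{"hand":0,"xyz":[80,-45,-90],"twist":0},{"hand":0,"xyz":[130,-65,-90],"twist":0},{"hand":0,"xyz":[165,-80,-90],"twist":0}]}}

```text
clock: 17.55
tcp_pos: [390.3, 319.9, 144.1]
eef_rot: [-2.005, -2.417, -0.0]
contact_force: [0.2, -0.2, 0.3]
grip_width: 0.002
grip_force: 0.0
```

Request:
{"name": "drive_tool", "arguments": {"commands": [{"hand":0,"xyz":[40,-20,0],"twist":0},{"hand":0,"xyz":[40,-20,0],"twist":0},{"hand":0,"xyz":[40,-20,0],"twist":0}]}}

```text
clock: 17.92
tcp_pos: [364.9, 353.9, 144.0]
eef_rot: [-2.007, -2.417, 0.001]
contact_force: [0.4, -0.7, -0.0]
grip_width: -0.004
grip_force: 0.0
```

```bash
python3 - <<'E'
from h import *
st()
f=lambda i,s:cv2.resize(i,None,fx=s,fy=s,interpolation=cv2.INTER_CUBIC)
cv2.imwrite("pics/t5.png",f(bot.snapshot("top")[165:230,187:287,::-1],7))
E
```

```text
t17.93 jigXYZ [-98.5 289.7 144. ] F jig [ 0.3 -0.7 -0. ] yawx 100.58 tilt [-0. -0.] J [ 0.61  0.23 -0.28  1.06  0.    2.  ]
```

View pics/t5.png

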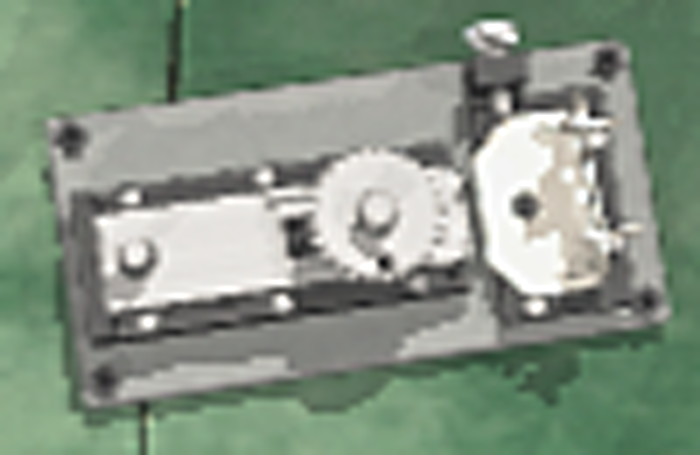

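The pin has moved from (198,243) to (138,256), about 25–26 mm, and the strap's tail is at the stop. The hole is at (384,262), where it started. The bracket and stop screw have not moved. I'm handing in.

```bash
python3 -c "
from bench import bot
print(bot.job_done())"
```

```text
the job is handed in; nothing more can be done
None
```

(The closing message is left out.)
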